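# Clamp a moulded housing with the sunken fine-adjust knob

### The arm

A 7-joint arm with a two-finger parallel gripper is mounted at the origin on the work surface. World frame = base frame: x ahead of the robot, y to its left, z up, the work surface at z = 0. Lengths are in m, angles in rad, forces in N, time in s.
With the tool pointing down it reaches from about 0.425 to 0.925 m from the base axis. Payload 6.8 kg.
Tool frame: the origin (TCP) lies where the fingers leave the gripper's body, on its centre line; the fingertips stand 73 mm ahead of it and the grasp point (between the pads) lies 54 mm ahead of it; z points along the fingers, y is the line along which they close (so a half turn about z gives the same grasp; the last joint's range is limited). The gripper opens to 85 mm and grips with 20 to 120 N. Pads are 22 mm wide; open, the fingers measure 114 mm over their backs; the gripper's body (76 mm by 85 mm) begins 54 mm behind the grasp point. The pads swing forward as they close: fully open they stand 13 mm farther back than shut.
Start: joints at [-1.309, 0.477, 0.022, 1.555, -0.011, 1.109, -0.083], TCP at [0.244, 0.629, 0.304] pointing down, gripper open.
Joint ranges: [-2.96, 2.96], [-0.34, 2.1], [-1.41, 1.46], [0.24, 2.44], [-1.37, 4.51], [0.17, 1.92], [-2.96, 2.96]. Speed limits (rad/s): [2.39, 2.39, 3.14, 3.14, 3.14, 3.14, 3.14].

### API

Orientations are given as a rotation vector (axis times angle).
In Python, from bench import r, grab_frame, camera_info gives the robot as it stands.
- The arm moves only by the shell command python3 -m pendant 'ROWS' [OPENING] [FORCE]. ROWS is rows parted by semicolons, their numbers by spaces, 1 to 5 of them, each of 6 numbers: dx, dy, dz in m, then a rotation vector rx, ry, rz in rad; each row is the pose to reach, as a shift and turn from the pose commanded when the command began, along the tool's axes at that moment; what a row does not reach only later rows make up. A row lasts 1/10 s, in which the tool goes at most 0.05 m and 0.15 rad, less where a joint would pass 70% of its speed; a pose out of reach is approached as far as the arm can. OPENING is the finger opening in m, set as the command begins (- or left out keeps the last). The fingers move at their own pace and stop on an object; FORCE is the grip in N (left out, the last holds). Time passes only in rows, so rows that do not move let the fingers close. It prints the time, the measured TCP pose, the force, the opening and the grip force at its end.
- r.get_obs(): the state, without advancing time (a new reading comes with each control period).
- grab_frame(name): name is "scene" or "top" or "wrist"; returns (picture, depth): 480x640x3 uint8, blue, green, red; 480x640 float32, m along the optical axis (not along the pixel's ray), 0 where there is no reading.
- camera_info(name): a dict with "camera_matrix" (3x3 intrinsics, pixels), "R" (3x3) and "t" (3): a world point X has camera coordinates R X + t. Camera axes: x right, y down, z forward; pixel columns grow to the right and rows downward; lengths in m; the calibration is good to about 2 mm. A picture is of the moment at which its call begins: read the wrist's pose just before it. camera_info takes no time and is no camera call; for the wrist camera it gives the pose at the moment of the call.
- r.hand_in(): hands the job in; it is judged then, once.
The state is a dict: "clock": time; "joints": joint angles; "qvel": joint speeds; "tau": joint torques, N m; "tcp_pos": TCP position; "orientation": TCP orientation; "contact_force": force on the tool from outside, world axes, zero at the start; "moment": the same for the moment, N m; "grip_width": finger opening in m; "gripper_force": force on a finger pad.
Only numpy, scipy, OpenCV 4.12 (cv2) and the standard library are available. Lean on these libraries where they do the work, as an engineer would, in place of code of your own. Each camera call takes 0.05 s, during which the arm holds its last target. There are 200 camera calls.

### The job

Stand the black moulded bearing housing flat and square between the two steel jaws on the grey bench fixture and let go of it. Then turn the small knob sunk in the fixture's round well clockwise until the jaws hold the housing with about 10 newtons of squeeze (more than 25 at any moment would mark it), and let go. Leave the jar, the plastic wheel and the screwdriver where they are.

Things in the scene. Friction and masses are not known exactly. Their poses are not given: they have to be found in the camera images.
- housing: Loose black moulded plastic bearing housing, about 120 g. Base flange 40 (its x) x 62 (its y) x 14 mm high; on it an upright web 22 thick (x) x 36 long (y), rounded on top, 48 mm high over all, a steel bush through it along x. Grip it across the web's flat faces (22 mm, along x) above the flange. Origin: centre of its underside, z up. Same either way round.
- fixture: Grey fixture fixed to the bench, 100 (x) x 260 (y) x 50 mm high, flat top (deck). Origin: centre of its underside. At the -y end is the knob's well; at the +y end two steel jaws 60 mm wide, 20 mm high, face one another along y, 66 to 70 mm apart at the start (differs each time), open along x. The +y jaw is fixed; the other moves to +y, 7 mm per radian of clockwise knob.
- anvil: The fixed steel jaw, 60 (x) x 30 (y) x 20 mm high, standing on the deck. Origin: middle of the lower edge of its clamping face, at deck height; the face looks to the fixture's -y. It never moves relative to the fixture.
- seat (a point): Point on the deck (50 mm above the bench) where the centre of the housing's underside is to be set down, the housing's y along the fixture's y. It lies 33 mm from the fixed jaw's face: the housing then stands 2 mm clear of that jaw and at least 2 mm clear of the moving one. The squeeze later slides it onto the fixed jaw.
- knob_top (a point): Centre of the top of the round black knob, on its upright axis (fixture's frame; does not turn with it). Knob 22 mm in diameter, 20 mm tall, no scale. It stays where left; turning drags with up to 0.16 N m, less when read at rest. Each newton of squeeze on the housing adds 0.007 N m: 10 N is felt as 0.07 more than free turning. Clockwise from above closes; the jaws touch after 0.55 to 1.15 rad.
- jar: Glass jar with a steel lid, 64 mm in diameter, 85 mm high; a bystander. Origin: centre of its underside.
- wheel: Black plastic wheel lying flat, 60 mm in diameter, 26 mm high; a bystander. Origin: centre of its underside.
- driver: Screwdriver lying on the bench, about 200 mm long; a bystander. Origin: at the bench under its middle.
- well (a point): Centre of the mouth of the knob's round well, level with the deck. The well is 74 mm in diameter and 30 mm deep, the knob's top 6 mm below the deck: 26 mm all round the knob for the fingers, so go in with the gripper only part open (some 30 to 40 mm). The moving jaw's pad is stiffly sprung: once it touches, about 12 N per mm of jaw travel, 84 N per radian of knob.
Not all that is in view belongs to the job. What is shaped like the housing but blue or pink is not meant.

How it is judged:
On the way, in this order (a step that is already met when the one before it is completed fails the run):
1. the housing stands flat and square between the jaws, let go (horizontal distance between housing and seat below 0.01 m and z of housing in the frame of seat below 0.003 m and angle between housing's own z axis and vertical below 0.06 rad and angle between the y axis of housing and the y axis of fixture, either way round below 0.12 rad and contact force between housing and the arm below 0.3 N and contact force between housing and the fingers below 0.3 N), for 0.2 s.
2. the jaws squeeze the housing with 5 to 16 N (contact force between housing and anvil between 5 and 16 N and contact force between housing and the fingers below 0.3 N), for 0.3 s.
At the end, for the whole second after the job is handed in: The housing stands still between the jaws, flat on the deck (within 3 mm, tilt under 0.06 rad), square to them (within 0.06 rad) and within 10 mm of the seat point, squeezed against the anvil with 5 to 16 N (contact force between housing and anvil between 5 and 16 N and horizontal distance between housing and seat below 0.01 m and z of housing in the frame of seat below 0.003 m and angle between housing's own z axis and vertical below 0.06 rad and angle between the y axis of housing and the y axis of fixture, either way round below 0.06 rad and linear speed of housing below 0.01 m/s); the robot touches nothing.
It fails at once if the housing is squeezed against the anvil with more than 25 N (contact force between housing and anvil above 25 N).
It fails at once if the jar, wheel or screwdriver is moved more than 20 mm (distance of any of jar, wheel, driver from where it was at the start of the episode above 0.02 m).
It also fails if it takes over 72 s, if anything falls off the work surface, if the arm or the gripper's body presses on something with over 40 N, if the wrist force passes 120 N, or if a joint passes its speed limit or range.

## Working session

There is one attempt and no reset: what is moved stays moved. The work goes in short steps, Python scripts to look and compute and a shell command to move; the robot and the scene stay as the last step left them, time stands still between calls to the robot, and variables do not carry over. Pictures are saved under pics/ and viewed, at most 10 in all, crops included, and the job is handed in when it is done.

```bash
mkdir -p pics; cat > h.py <<'E'
import numpy as np, cv2
from scipy.spatial.transform import Rotation as Rn
from bench import r, grab_frame, camera_info
def cloud(name):
    ci=camera_info(name); im,d=grab_frame(name)
    K=np.array(ci["camera_matrix"]);R=np.array(ci["R"]);t=np.array(ci["t"])
    v,u=np.mgrid[:480,:640]
    P=np.stack([(u-K[0,2])/K[0,0]*d,(v-K[1,2])/K[1,1]*d,d],-1)
    W=(P-t)@R
    W[d==0]=np.nan
    return im,W
def tool():
    o=r.get_obs(); return np.array(o["tcp_pos"]),Rn.from_rotvec(o["orientation"])
E
python3 - <<'E'
from h import *
for n in ["top","scene"]:
    im,W=cloud(n); cv2.imwrite(f"pics/{n}0.png",im); np.save(f"{n}0.npy",W)
o=r.get_obs(); print(o); print(Rn.from_rotvec(o["orientation"]).as_matrix().round(3))
E
```

```text
{'clock': 0.1, 'joints': array([-1.3091017 ,  0.47770848,  0.02232955,  1.55632464, -0.01152221,
        1.10934617, -0.08312974]), 'qvel': array([-0.00222798,  0.00066962, -0.00020496, -0.00285747, -0.00026028,
       -0.00248286,  0.00027176]), 'tau': array([ 4.87420286e-03, -5.97761929e+01,  1.61400665e+00, -2.81952631e+01,
        1.28659874e-02,  4.97328394e-03, -1.55047303e-05]), 'tcp_pos': array([0.24380118, 0.62898748, 0.30304041]), 'orientation': array([-5.77540768e-01, -3.08783342e+00,  2.58467365e-03]), 'contact_force': array([0.33677492, 0.30551221, 0.1840484 ]), 'moment': array([ 0.00228356, -0.00369469,  0.0242964 ]), 'gripper_force': 0.0, 'grip_width': 0.08536012059632733}
[[-0.932  0.361 -0.001]
 [ 0.361  0.932 -0.002]
 [-0.    -0.002 -1.   ]]
```

View pics/top0.png

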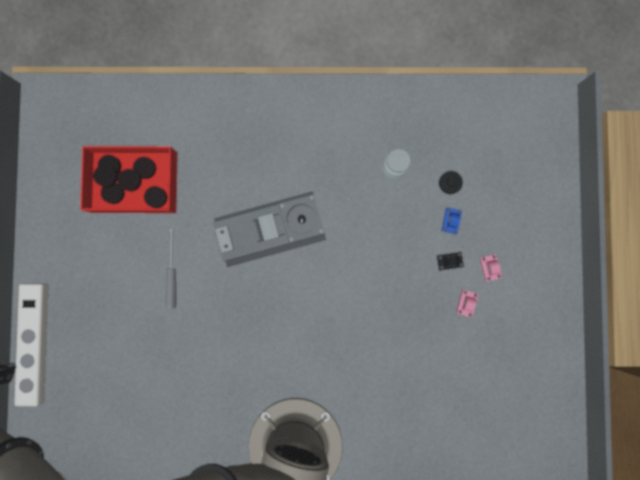

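View pics/scene0.png

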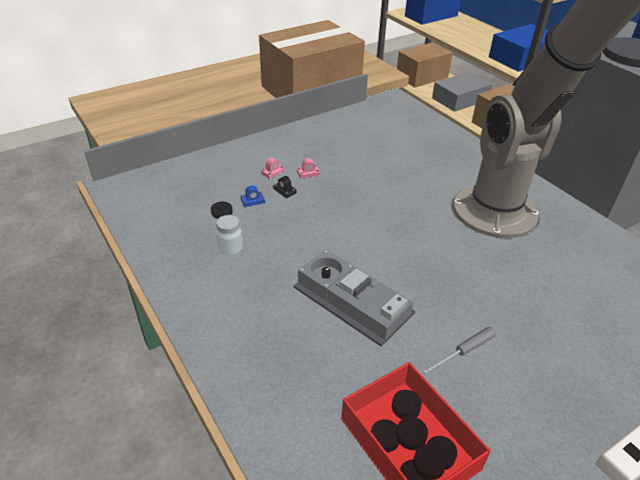

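The top view shows the black housing at (450,261). These could be mistaken for it: the blue one (452,221), the pinks (491,267) and (468,303), the black wheel (451,182), the black wheels in the red bin (125,180), and the knob (302,219). The fixture runs from (222,238), the fixed jaw, to (302,219), the well. I choose (450,261) because it is the black one with a flange and web.

```bash
python3 - <<'E'
from h import *
W=np.load("top0.npy"); im=cv2.imread("pics/top0.png")
for u,v in [(450,261),(452,221),(451,182),(302,219),(222,238),(268,228),(397,160),(170,285),(295,300)]: print((u,v),W[v,u].round(4))
w=W[245:278,430:472].reshape(-1,3); b=im[245:278,430:472].reshape(-1,3).max(1)
m=(w[:,2]>0.008); p=w[m]; print(len(p),p.mean(0),p.min(0),p.max(0)); print(cv2.minAreaRect(p[:,:2].astype(np.float32)*1000))
t=w[w[:,2]>.03];print(len(t),t.mean(0),cv2.minAreaRect(t[:,:2].astype(np.float32)*1000))
w=W[180:275,205:335].reshape(-1,3); p=w[(w[:,2]>.044)&(w[:,2]<.056)];print(len(p),np.median(p,0),cv2.minAreaRect(p[:,:2].astype(np.float32)*1000))
p=w[(w[:,2]>.064)];print(len(p),np.median(p,0),cv2.minAreaRect(p[:,:2].astype(np.float32)*1000))
c=cv2.resize(im[160:340,400:540],None,fx=3,fy=3,interpolation=2);cv2.imwrite("pics/crop1.png",c)
E
```

```text
(450, 261) [ 0.4586 -0.3798  0.0497]
(452, 221) [ 0.5573 -0.3859  0.0492]
(451, 182) [ 0.6579 -0.3894  0.0269]
(302, 219) [ 0.5613 -0.0151  0.0421]
(222, 238) [0.5116 0.1793 0.0658]
(268, 228) [0.536  0.0663 0.0742]
(397, 160) [ 0.7035 -0.2471  0.078 ]
(170, 285) [0.3956 0.3151 0.0233]
(295, 300) [ 0.3587  0.0028 -0.0013]
390 [ 0.46072997 -0.3854163   0.0238312 ] [ 0.42655059 -0.44179096  0.00803914] [ 0.49738181 -0.35538817  0.05232951]
((463.77166748046875, -398.0439147949219), (69.9963607788086, 83.92900848388672), 4.8503031730651855)
130 [ 0.46081687 -0.38516895  0.04359286] ((460.904052734375, -387.1664733886719), (22.36902618408203, 34.62084197998047), 8.150555610656738)
2609 [0.53534558 0.08584003 0.04959761] ((540.4797973632812, 69.68952178955078), (100.84654998779297, 260.5145568847656), 15.74573040008545)
742 [0.52866225 0.08623588 0.07034974] ((526.3201293945312, 119.82844543457031), (60.305885314941406, 145.93313598632812), 15.763240814208984)
```

View pics/crop1.png

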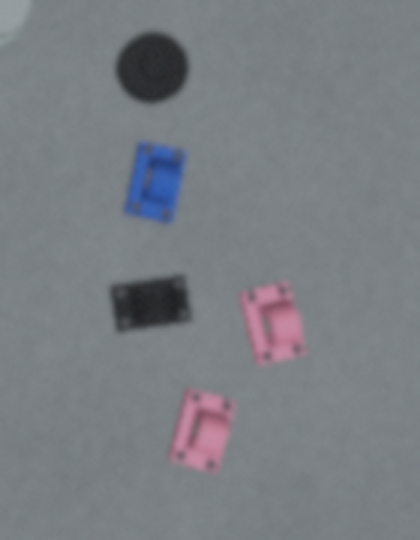

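The crop confirms the black upright housing with its web at about (450,261). World position is (0.461,-0.387), z 0.05 at the top, and the web measures 22x35, which matches. The fixture is centred at (0.540,0.070), about 15.7° of yaw, with size and deck height as described. First I'll move over the fixture to look from the wrist.

```bash
cat >> h.py <<'E'
def to(x,y,z,yawdeg):
    """shift/turn in tool axes to TCP (x,y,z), tool z down, tool y at yawdeg (mod 180)"""
    p,R=tool(); a=np.radians(yawdeg)
    ty=np.array([np.cos(a),np.sin(a),0]); tz=np.array([0,0,-1.]); tx=np.cross(ty,tz)
    best=min((Rn.from_matrix(np.stack([s*tx,s*ty,tz],1)) for s in (1,-1)),key=lambda T:(R.inv()*T).magnitude())
    d=R.inv().apply(np.array([x,y,z])-p); print("at",p.round(4),"rows:",d.round(4),(R.inv()*best).as_rotvec().round(4))
E
python3 -c "
from h import *
to(.52,.12,.30,15.7)"
python3 -m pendant '-0.044 -0.0375 0 0 0 0.08;-0.088 -0.075 0 0 0 0.16;-0.132 -0.1125 0 0 0 0.24;-0.176 -0.15 0 0 0 0.32;-0.44 -0.375 0 0 0 0.93' 0.05
python3 -c "
from h import *
to(.52,.12,.30,15.7)"
```

```text
at [0.2438 0.629  0.303 ] rows: [-0.4415 -0.3747  0.0037] [-1.50e-03  9.00e-04  9.27e-01]
clock: 0.6
tcp_pos: [0.3633, 0.4073, 0.3037]
orientation: [-1.287, -2.866, 0.0]
contact_force: [0.6, 0.3, 0.5]
grip_width: 0.0501
gripper_force: 0.0
at [0.3633 0.4073 0.3037] rows: [-0.3188 -0.0738  0.0037] [-4.000e-04  0.000e+00  4.527e-01]
```

```bash
python3 -m pendant '-0.32 -0.074 0.004 0 0 0.453;-0.32 -0.074 0.004 0 0 0.453;-0.32 -0.074 0.004 0 0 0.453;-0.32 -0.074 0.004 0 0 0.453;-0.32 -0.074 0.004 0 0 0.453'
python3 -c "
from h import *
to(.52,.12,.30,15.7)"
```

```text
clock: 1.1
tcp_pos: [0.4838, 0.1886, 0.3008]
orientation: [-1.892, -2.508, 0.0]
contact_force: [0.1, -0.0, -0.1]
grip_width: 0.0501
gripper_force: 0.0
at [0.4838 0.1886 0.3008] rows: [-0.0759  0.016   0.0008] [-0.0001 -0.0001  0.004 ]
```

```bash
python3 -m pendant '-0.038 0.008 0 0 0 0;-0.076 0.016 0 0 0 0.004;-0.076 0.016 0 0 0 0.004;-0.076 0.016 0 0 0 0.004'
python3 - <<'E'
from h import *
print(tool()[0])
im,W=cloud("wrist"); cv2.imwrite("pics/w1.png",im); np.save("w1.npy",W)
E
```

```text
clock: 1.5
tcp_pos: [0.5197, 0.121, 0.3006]
orientation: [-1.9, -2.501, 0.001]
contact_force: [-0.8, 0.4, -0.8]
grip_width: 0.0501
gripper_force: 0.0
[0.51966477 0.12098556 0.30058587]
```

View pics/w1.png

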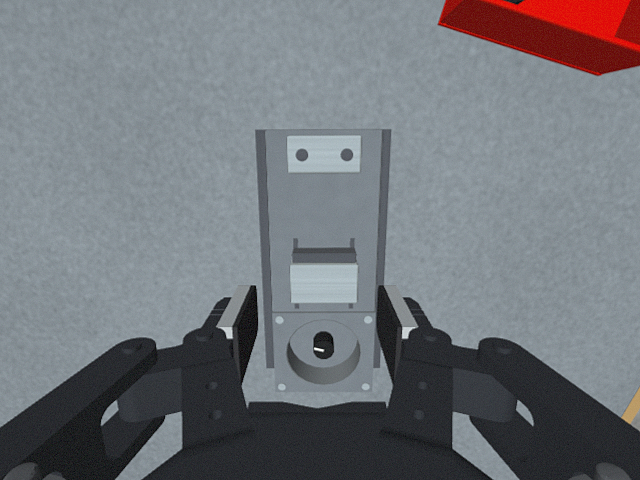

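The wrist view shows the anvil at (324,154), the moving jaw at (324,283), and the knob at (323,345) in its well. Now I'll measure those.

```bash
python3 - <<'E'
from h import *
W=np.load("w1.npy")
def rect(p): return cv2.minAreaRect(p[:,:2].astype(np.float32)*1000)
def reg(v0,v1,u0,u1,z0,z1):
    w=W[v0:v1,u0:u1].reshape(-1,3); p=w[(w[:,2]>z0)&(w[:,2]<z1)]; return p
for n,a in dict(anvil=(125,185,270,380,.064,.078),mov=(250,310,270,380,.064,.078),deck=(120,400,262,382,.046,.054)).items():
    p=reg(*a); print(n,len(p),p[:,2].mean().round(4),rect(p))
p=reg(325,362,305,342,.036,.055); print("knob",len(p),np.median(p,0),rect(p))
a=np.radians(15.7); ey=np.array([-np.sin(a),np.cos(a)]);ex=np.array([np.cos(a),np.sin(a)])
for n,a in dict(anvil=(125,185,270,380,.064,.078),mov=(250,310,270,380,.064,.078),deck=(120,260,262,382,.046,.054)).items():
    p=reg(*a)[:,:2]; print(n,"x",np.percentile(p@ex,[.5,99.5]).round(4),"y",np.percentile(p@ey,[.5,2,98,99.5]).round(4))
E
```

```text
anvil 2801 0.0698 ((509.6095886230469, 174.06204223632812), (59.9868278503418, 29.345773696899414), 15.622139930725098)
mov 3461 0.0708 ((538.5805053710938, 71.87197875976562), (60.06488800048828, 47.52033996582031), 15.47717571258545)
deck 17922 0.0496 ((539.4762573242188, 68.14341735839844), (100.26202392578125, 259.62774658203125), 15.78721809387207)
knob 379 [ 0.56197254 -0.01086325  0.04341262] ((562.5054931640625, -12.683296203613281), (20.666553497314453, 20.8868465423584), 13.422857284545898)
anvil x [0.508  0.5671] y [0.0151 0.0152 0.0443 0.0444]
mov x [0.5083 0.5673] y [-0.0999 -0.0988 -0.0535 -0.0531]
deck x [0.4882 0.587 ] y [-0.0645 -0.0607  0.0484  0.0493]
```

```bash
python3 -c "
from h import *
to(.461,-.387,.25,8)"
python3 -m pendant '-0.05 0.02 0.005 0 0 0.03;-0.505 0.08 0.05 0 0 0.13;-0.505 0.08 0.05 0 0 0.13;-0.505 0.08 0.05 0 0 0.13;-0.505 0.08 0.05 0 0 0.13'
python3 -c "
from h import *
to(.461,-.387,.25,8)"
```

```text
at [0.5193 0.1223 0.3005] rows: [-0.4745 -0.1939  0.0505] [-0.0009 -0.0004  0.1345]
clock: 2.05
tcp_pos: [0.6296, -0.0996, 0.2762]
orientation: [-2.05, -2.379, -0.001]
contact_force: [0.9, 1.2, -0.4]
grip_width: 0.0501
gripper_force: 0.0
at [ 0.6296 -0.0996  0.2762] rows: [-0.2595 -0.2091  0.0259] [-0.0003 -0.0013  0.0082]
```

I mistyped dy in that move, but it did no harm because the arm was high and clear. Going on with the computed values.

```bash
python3 -m pendant '-0.037 -0.03 0.004 0 0 0;-0.26 -0.209 0.026 0 0 0.008;-0.26 -0.209 0.026 0 0 0.008;-0.26 -0.209 0.026 0 0 0.008;-0.26 -0.209 0.026 0 0 0.008'
python3 -c "
from h import *
to(.461,-.387,.25,8)"
```

```text
clock: 2.55
tcp_pos: [0.5031, -0.3125, 0.257]
orientation: [-2.061, -2.37, -0.002]
contact_force: [0.2, -1.2, 0.4]
grip_width: 0.0496
gripper_force: 0.0
at [ 0.5031 -0.3125  0.257 ] rows: [-0.0679 -0.052   0.0069] [ 0.0003 -0.0011 -0.0001]
```

```bash
python3 -m pendant '-0.034 -0.026 0.004 0 0 0;-0.068 -0.052 0.007 0 0 0;-0.068 -0.052 0.007 0 0 0;-0.068 -0.052 0.007 0 0 0'
python3 - <<'E'
from h import *
print(tool()[0])
im,W=cloud("wrist"); cv2.imwrite("pics/w2.png",im); np.save("w2.npy",W)
E
```

```text
clock: 2.95
tcp_pos: [0.4611, -0.387, 0.25]
orientation: [-2.065, -2.366, -0.001]
contact_force: [0.8, 0.3, 0.0]
grip_width: 0.0504
gripper_force: 0.0
[ 0.46111665 -0.38696296  0.25000007]
```

View pics/w2.png

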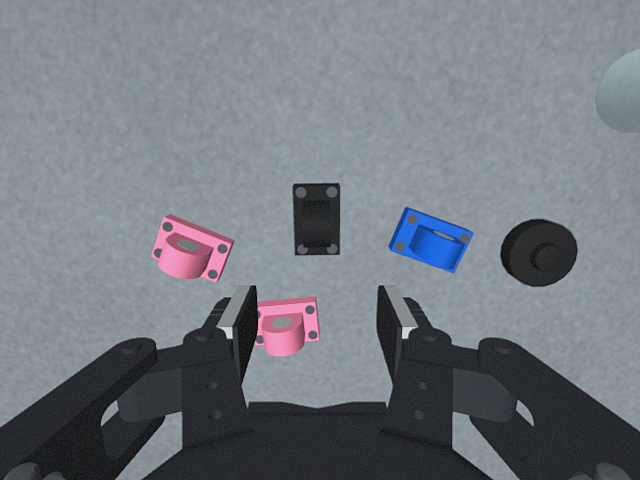

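The black housing is at (317,218), upright and nearly aligned with the tool. The pinks are at (192,250) and (285,325), blue at (431,240).

```bash
python3 - <<'E'
from h import *
W=np.load("w2.npy")
w=W[175:265,285:350].reshape(-1,3)
f=lambda p:cv2.minAreaRect(p[:,:2].astype(np.float32)*1000)
p=w[(w[:,2]>.006)];print("all",len(p),f(p),p[:,2].max())
p=w[(w[:,2]>.011)&(w[:,2]<.017)];print("flange",len(p),f(p))
p=w[(w[:,2]>.024)];print("web",len(p),f(p)); 
E
```

```text
all 3256 ((459.25909423828125, -388.9883728027344), (39.313838958740234, 62.5372200012207), 8.559194564819336) 0.048922493092513494
flange 1922 ((459.22332763671875, -389.00640869140625), (39.332767486572266, 62.432655334472656), 8.776172637939453)
web 1245 ((459.4779357910156, -388.06536865234375), (21.78891944885254, 34.92821502685547), 8.382255554199219)
```

```bash
python3 -c "
from h import *
to(.4593,-.389,.092,8.6)"
python3 -m pendant '-0.002 -0.002 0.04 0 0 -0.01;-0.002 -0.002 0.08 0 0 -0.01;-0.002 -0.002 0.1 0 0 -0.01;-0.002 -0.002 0.11 0 0 -0.01;-0.002 -0.002 0.11 0 0 -0.01'
python3 -c "
from h import *
to(.4593,-.389,.092,8.6)"
```

```text
at [ 0.4621 -0.3858  0.25  ] rows: [-0.003  -0.0033  0.158 ] [ 0.0004 -0.0014 -0.0118]
clock: 3.5
tcp_pos: [0.4601, -0.3878, 0.1392]
orientation: [-2.048, -2.379, -0.001]
contact_force: [-0.6, 0.4, -0.1]
grip_width: 0.0503
gripper_force: 0.0
at [ 0.4601 -0.3878  0.1392] rows: [-0.0011 -0.0009  0.0472] [-0.0012 -0.0021 -0.0011]
```

```bash
python3 -m pendant '-0.001 -0.001 0.02 0 0 0;-0.001 -0.001 0.035 0 0 0;-0.001 -0.001 0.047 0 0 0;-0.001 -0.001 0.047 0 0 0;-0.001 -0.001 0.047 0 0 0'
python3 -m pendant '0 0 0 0 0 0;0 0 0 0 0 0;0 0 0 0 0 0;0 0 0 0 0 0;0 0 0 0 0 0' 0.01 30
python3 -m pendant '0 0 0 0 0 0;0 0 0 0 0 0' 
```

```text
clock: 4.0
tcp_pos: [0.4586, -0.3911, 0.0936]
orientation: [2.053, 2.378, 0.0]
contact_force: [-1.2, -0.0, 0.3]
grip_width: 0.0498
gripper_force: 0.0
clock: 4.5
tcp_pos: [0.4589, -0.3914, 0.0942]
orientation: [2.053, 2.376, 0.001]
contact_force: [0.3, 0.0, 5.4]
grip_width: 0.0219
gripper_force: 31.3
clock: 4.7
tcp_pos: [0.4589, -0.3914, 0.0942]
orientation: [2.053, 2.376, 0.001]
contact_force: [-0.0, 0.4, 6.4]
grip_width: 0.0218
gripper_force: 31.3
```

```bash
python3 -m pendant '0 0 -0.03 0 0 0;0 0 -0.07 0 0 0;0 0 -0.11 0 0 0;0 0 -0.13 0 0 0;0 0 -0.13 0 0 0'
python3 -c "
from h import *
o=r.get_obs();print(o['contact_force'],o['grip_width'],o['gripper_force'])
to(.5225,.1281,.225,15.65)"
```

```text
clock: 5.2
tcp_pos: [0.4593, -0.3921, 0.2263]
orientation: [2.05, 2.373, 0.001]
contact_force: [0.2, 0.2, -1.4]
grip_width: 0.0215
gripper_force: 30.4
[ 0.20583613  0.19060328 -1.39328106] 0.021532076471127287 30.426671504974365
at [ 0.4593 -0.3921  0.2263] rows: [5.055e-01 1.381e-01 2.000e-04] [ 0.0039  0.0037 -0.1274]
```

```bash
python3 -m pendant '0.025 0.007 0 0 0 -0.01;0.065 0.018 0 0 0 -0.02;0.11 0.03 0 0 0 -0.04;0.15 0.041 0 0 0 -0.05;0.19 0.052 0 0 0 -0.06'
python3 -m pendant '0.04 0.011 0 0 0 -0.01;0.08 0.022 0 0 0 -0.02;0.12 0.033 0 0 0 -0.03;0.16 0.044 0 0 0 -0.04;0.2 0.055 0 0 0 -0.05'
python3 -c "
from h import *
to(.5225,.1281,.225,15.65)"
```

```text
clock: 5.7
tcp_pos: [0.4812, -0.1933, 0.2218]
orientation: [-1.979, -2.437, 0.002]
contact_force: [0.6, -0.4, -1.8]
grip_width: 0.0214
gripper_force: 30.4
clock: 6.2
tcp_pos: [0.4939, 0.0133, 0.222]
orientation: [-1.918, -2.486, 0.003]
contact_force: [1.6, -0.2, -1.2]
grip_width: 0.0214
gripper_force: 30.4
at [0.4939 0.0133 0.222 ] rows: [ 0.1038  0.0568 -0.0031] [-0.0023 -0.0002 -0.0167]
```

```bash
python3 -m pendant '0.035 0.018 0 0 0 -0.005;0.07 0.036 0 0 0 -0.01;0.095 0.05 -0.003 0 0 -0.015;0.104 0.057 -0.003 -0.002 0 -0.017;0.104 0.057 -0.003 -0.002 0 -0.017'
python3 -m pendant '0 0 0 0 0 0;0 0 0 0 0 0'
python3 - <<'E'
from h import *
to(.5225,.1281,.225,15.65)
im,W=cloud("wrist"); cv2.imwrite("pics/w3.png",im); np.save("w3.npy",W)
im,W=cloud("scene"); np.save("s3.npy",W)
to(.5225,.1281,.225,15.65)
E
```

```text
clock: 6.7
tcp_pos: [0.5236, 0.1278, 0.2252]
orientation: [1.895, 2.505, 0.0]
contact_force: [-0.1, -0.2, -1.3]
grip_width: 0.0214
gripper_force: 30.3
clock: 6.9
tcp_pos: [0.5234, 0.1243, 0.2259]
orientation: [1.902, 2.499, 0.0]
contact_force: [0.6, -0.1, -1.6]
grip_width: 0.0214
gripper_force: 30.3
at [0.5234 0.1243 0.2259] rows: [0.0039 0.0001 0.0009] [ 0.0006  0.0007 -0.0032]
at [0.5237 0.1249 0.2263] rows: [ 0.0034 -0.0002  0.0013] [ 0.0015  0.0003 -0.0027]
```

View pics/w3.png

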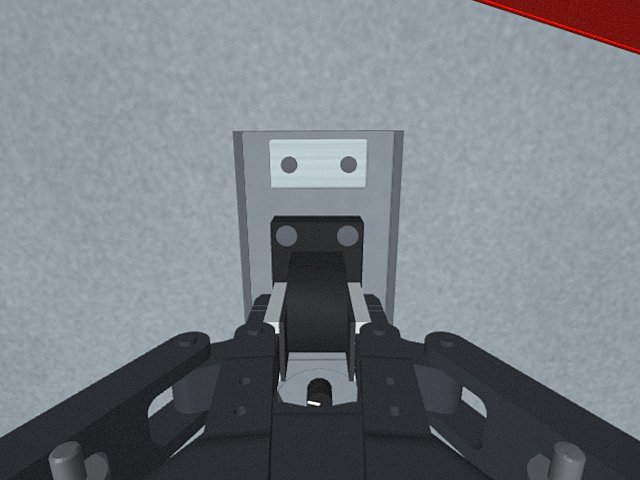

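The housing is held with its front flange edge near (317,217); the anvil face is at v≈187. Next I'll measure the housing's pose relative to the anvil in this frame.

```bash
python3 - <<'E'
from h import *
W=np.load("w3.npy")
a=np.radians(15.65); ex=np.array([np.cos(a),np.sin(a)]);ey=np.array([-np.sin(a),np.cos(a)])
w=W[125:195,255:385].reshape(-1,3);p=w[(w[:,2]>.064)&(w[:,2]<.078)];print("anvil",cv2.minAreaRect(p[:,:2].astype(np.float32)*1000),"x",np.percentile(p[:,:2]@ex,[.5,99.5]),"y",np.percentile(p[:,:2]@ey,[.5,99.5]))
w=W[205:256,262:372].reshape(-1,3);p=w[(w[:,2]>.11)];q=p[np.abs(p[:,2]-np.median(p[:,2]))<.006]
print("flange",len(q),np.median(p[:,2]),"x",np.percentile(q[:,:2]@ex,[.5,99.5]),"y",np.percentile(q[:,:2]@ey,[.5,50,99.5]))
A=np.c_[q,np.ones(len(q))]; s=np.linalg.lstsq(np.c_[q[:,:2]@ex,q[:,:2]@ey,np.ones(len(q))],q[:,2],rcond=None)[0];print("slopes x,y",s[:2])
# front edge direction: far flange rim
X=q[:,:2]@ex;Y=q[:,:2]@ey
b=[(c,Y[abs(X-c)<.002].max()) for c in np.arange(X.min()+.005,X.max()-.004,.003)];print("edge slope",np.polyfit(*np.array(b).T,1))
t=tool()[0];print("tcp",t[:2]@ex,t[:2]@ey,t[2])
w=W[260:350,285:350].reshape(-1,3);p=w[w[:,2]>.11];print("webtop",np.nanmax(p[:,2]),np.percentile(p[:,2],98), np.percentile(p[p[:,2]>.15][:,:2]@ex,[1,50,99]))
E
```

```text
anvil ((509.65460205078125, 173.99267578125), (60.135963439941406, 29.77572250366211), 15.542655944824219) x [0.50812586 0.56730693] y [0.01542514 0.04496684]
flange 3412 0.14540851430246768 x [0.51710161 0.55647286] y [-0.00316328  0.00511665  0.01202982]
slopes x,y [-0.00022067 -0.13406361]
edge slope [-0.00277322  0.013593  ]
tcp 0.5379230163064671 -0.021028044336948132 0.22626141255497506
webtop 0.18986790263458148 0.18252900862881202 [0.52598568 0.53700241 0.54809072]
```

```bash
python3 - <<'E'
from h import *
W=np.load("w3.npy")
a=np.radians(15.65); ex=np.array([np.cos(a),np.sin(a)]);ey=np.array([-np.sin(a),np.cos(a)])
for v in range(212,256,3):
    p=W[v,290:345]; p=p[p[:,2]>.1]
    if len(p): print(v,len(p),"y",np.median(p[:,:2]@ey).round(4),"z",np.median(p[:,2]).round(4))
for v in range(260,350,8):
    p=W[v,308:330]; print(v,"y",np.median(p[:,:2]@ey).round(4),"z",np.median(p[:,2]).round(4))
E
```

```text
215 55 y 0.0118 z 0.1325
218 55 y 0.0118 z 0.1388
221 55 y 0.0118 z 0.1445
224 54 y 0.0107 z 0.1457
227 55 y 0.0093 z 0.1454
230 55 y 0.008 z 0.1455
233 54 y 0.0067 z 0.1454
236 55 y 0.0054 z 0.1455
239 55 y 0.0041 z 0.1454
242 55 y 0.0027 z 0.1455
245 55 y 0.0014 z 0.1455
248 55 y 0.0 z 0.1454
251 55 y -0.0011 z 0.146
254 55 y -0.0011 z 0.1501
260 y -0.0011 z 0.158
268 y -0.0018 z 0.1655
276 y -0.0034 z 0.1695
284 y -0.0053 z 0.1726
292 y -0.0075 z 0.1748
300 y -0.0097 z 0.1768
308 y nan z nan
316 y -0.015 z 0.1785
324 y -0.0178 z 0.1792
332 y -0.0209 z 0.1793
340 y -0.0246 z 0.1785
348 y -0.0293 z 0.1762
```

The housing is level: flange top constant at z 0.1455, underside at 0.1314. I need about +1 mm in tool x, +1 mm in tool y, and 81 mm down.

```bash
python3 -m pendant '0.001 0.001 0.02 0 0 0;0.001 0.001 0.04 0 0 0;0.001 0.001 0.055 0 0 0;0.001 0.001 0.065 0 0 0;0.001 0.001 0.07 0 0 0'
python3 -m pendant '0 0 0 0 0 0;0 0 0 0 0 0;0 0 0 0 0 0'
python3 -m pendant '0 0 0.003 0 0 0;0 0 0.006 0 0 0;0 0 0.008 0 0 0;0 0 0.009 0 0 0;0 0 0.009 0 0 0'
```

```text
clock: 7.5
tcp_pos: [0.5244, 0.1272, 0.1557]
orientation: [1.899, 2.502, 0.001]
contact_force: [-0.6, -0.2, -2.1]
grip_width: 0.0215
gripper_force: 30.4
clock: 7.8
tcp_pos: [0.5252, 0.1279, 0.1571]
orientation: [1.898, 2.501, 0.004]
contact_force: [-0.0, 0.5, -0.2]
grip_width: 0.0215
gripper_force: 30.4
clock: 8.3
tcp_pos: [0.5246, 0.1278, 0.1471]
orientation: [1.898, 2.502, 0.002]
contact_force: [-0.5, -0.3, -0.7]
grip_width: 0.0215
gripper_force: 30.4
```

Next I'll go down in small steps until I feel contact.

```bash
python3 -m pendant '0 0 0.001 0 0 0;0 0 0.0015 0 0 0;0 0 0.002 0 0 0;0 0 0.002 0 0 0'
python3 - <<'E'
from h import *
im,W=cloud("wrist")
a=np.radians(15.65); ex=np.array([np.cos(a),np.sin(a)]);ey=np.array([-np.sin(a),np.cos(a)])
m=W[225:300,290:345]; 
for v in range(150,300,8):
    p=W[v,295:340]; print(v,"y",np.median(p[:,:2]@ey).round(4),"z",np.median(p[:,2]).round(4))
E
```

```text
clock: 8.7
tcp_pos: [0.5247, 0.1279, 0.1453]
orientation: [1.898, 2.502, 0.002]
contact_force: [-0.1, 0.1, -1.9]
grip_width: 0.0214
gripper_force: 30.4
150 y 0.0443 z 0.0694
158 y 0.0413 z 0.0696
166 y nan z nan
174 y 0.0351 z 0.0696
182 y nan z nan
190 y 0.0288 z 0.0696
198 y 0.0256 z 0.0695
206 y 0.0224 z 0.0696
214 y 0.0191 z 0.0696
222 y nan z nan
230 y 0.0112 z 0.065
238 y nan z nan
246 y nan z nan
254 y 0.0019 z 0.0693
262 y nan z nan
270 y 0.001 z 0.0861
278 y -0.0006 z 0.0901
286 y -0.0026 z 0.0928
294 y -0.0049 z 0.0948
```

The housing sits about 1.5 mm too near the anvil and 1.5–2 mm above the deck, so I'll correct both.

```bash
python3 -m pendant '-0.0007 0 0 0 0 0;-0.0015 0 0 0 0 0;-0.0015 0 0.0005 0 0 0;-0.0015 0 0.001 0 0 0;-0.0015 0 0.001 0 0 0'
python3 -m pendant '0 0 0.0005 0 0 0;0 0 0.001 0 0 0;0 0 0.001 0 0 0;0 0 0.001 0 0 0'
```

```text
clock: 9.25
tcp_pos: [0.5251, 0.1264, 0.1443]
orientation: [1.898, 2.502, 0.002]
contact_force: [0.6, -0.6, -0.9]
grip_width: 0.0212
gripper_force: 30.4
clock: 9.65
tcp_pos: [0.5252, 0.1265, 0.1442]
orientation: [1.898, 2.502, 0.003]
contact_force: [-3.3, -0.3, 8.9]
grip_width: 0.0215
gripper_force: 31.7
```

```bash
python3 - <<'E'
from h import *
print(r.get_obs()["contact_force"])
im,W=cloud("wrist"); cv2.imwrite("pics/w4.png",im)
a=np.radians(15.65); ex=np.array([np.cos(a),np.sin(a)]);ey=np.array([-np.sin(a),np.cos(a)])
for v in range(205,300,4):
    p=W[v,295:340]; p=p[~np.isnan(p[:,2])]
    if len(p): print(v,len(p),"y",np.median(p[:,:2]@ey).round(4),"z",np.median(p[:,2]).round(4))
E
```

```text
[-3.29716656 -0.32258395  8.85010834]
205 45 y 0.0215 z 0.0696
209 44 y 0.0199 z 0.0696
213 44 y 0.0183 z 0.0698
217 44 y 0.0166 z 0.0695
221 45 y 0.0134 z 0.0629
225 45 y 0.0119 z 0.0636
229 45 y 0.0101 z 0.0637
233 45 y 0.0084 z 0.0638
237 43 y 0.0067 z 0.0639
241 44 y 0.0049 z 0.0638
245 45 y 0.003 z 0.0637
249 45 y 0.0012 z 0.0635
253 44 y 0.0005 z 0.0671
257 44 y 0.0005 z 0.0724
261 44 y 0.0005 z 0.0773
265 45 y 0.0002 z 0.0812
269 45 y -0.0002 z 0.0846
273 45 y -0.0011 z 0.0866
277 45 y -0.002 z 0.0882
281 45 y -0.0029 z 0.0899
285 44 y -0.0039 z 0.0913
289 45 y -0.005 z 0.0924
293 45 y -0.0061 z 0.0934
297 45 y -0.0071 z 0.0945
```

The housing is seated: flange top is at deck + 14 mm and its centre is within 1 mm of the seat. Releasing and lifting.

```bash
python3 -m pendant '0 0 -0.0005 0 0 0;0 0 -0.001 0 0 0;0 0 -0.001 0 0 0;0 0 -0.001 0 0 0;0 0 -0.001 0 0 0' 0.04
python3 -m pendant '0 0 -0.02 0 0 0;0 0 -0.05 0 0 0;0 0 -0.09 0 0 0;0 0 -0.12 0 0 0;0 0 -0.13 0 0 0'
python3 - <<'E'
from h import *
im,W=cloud("wrist"); cv2.imwrite("pics/w5.png",im); np.save("w5.npy",W)
to(.5623,-.0127,.25,15.65)
E
```

```text
clock: 10.2
tcp_pos: [0.5252, 0.1264, 0.1443]
orientation: [1.898, 2.502, 0.002]
contact_force: [0.5, 0.4, -0.1]
grip_width: 0.0398
gripper_force: 0.0
clock: 10.7
tcp_pos: [0.5263, 0.1265, 0.2775]
orientation: [1.897, 2.5, 0.01]
contact_force: [1.0, -1.2, -0.3]
grip_width: 0.04
gripper_force: 0.0
at [0.5263 0.1266 0.2775] rows: [-0.1439 -0.003   0.0274] [ 0.0072 -0.001  -0.0003]
```

View pics/w5.png

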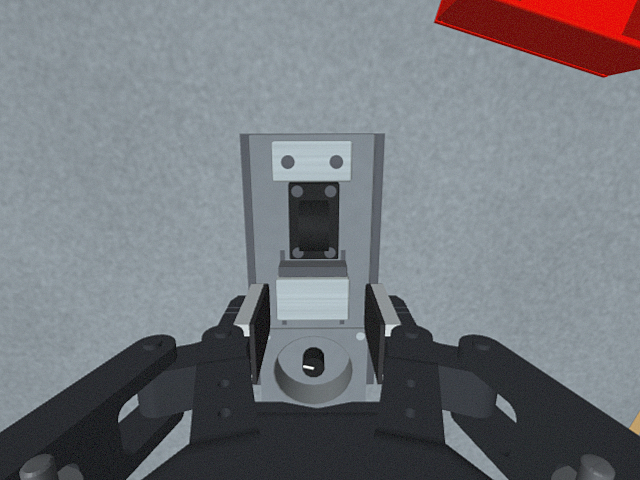

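The housing at (314,220) stands square between the jaws, and the knob is at (313,361). Refining both.

```bash
python3 - <<'E'
from h import *
W=np.load("w5.npy")
a=np.radians(15.65); ex=np.array([np.cos(a),np.sin(a)]);ey=np.array([-np.sin(a),np.cos(a)])
f=lambda p:cv2.minAreaRect(p[:,:2].astype(np.float32)*1000)
w=W[340:385,298:330].reshape(-1,3);p=w[(w[:,2]>.0425)&(w[:,2]<.048)];print("knobtop",len(p),f(p),cv2.minEnclosingCircle(p[:,:2].astype(np.float32)*1000))
w=W[175:265,280:348].reshape(-1,3);p=w[(w[:,2]>.058)&(w[:,2]<.068)];print("flange",len(p),f(p))
w=W[335:410,270:356].reshape(-1,3);p=w[(w[:,2]<.03)];print("floor",len(p),f(p),np.median(p[:,2]))
w=W[275:325,270:356].reshape(-1,3);p=w[(w[:,2]>.064)];print("mov y",np.percentile(p[:,:2]@ey,[1,99]))
w=W[135:183,265:356].reshape(-1,3);p=w[(w[:,2]>.064)];print("anvil y",np.percentile(p[:,:2]@ey,[1,99]))
p=np.array([(.5225,.1281)]);print(p@ey)
print(r.get_obs()["joints"].round(2))
E
```

```text
knobtop 327 ((562.2217407226562, -12.873788833618164), (20.530113220214844, 21.156261444091797), 41.27745056152344) ((562.1953735351562, -12.842623710632324), 11.057744979858398)
flange 2490 ((522.9590454101562, 127.14468383789062), (54.17388916015625, 69.55414581298828), 16.10207748413086)
floor 2553 ((564.9412841796875, -21.314590454101562), (65.00975036621094, 61.217552185058594), 52.97628402709961) 0.01986945881595377
mov y [-0.09912913 -0.06043336]
anvil y [0.01549051 0.04491882]
[-0.01759871]
[-0.71  0.3   0.44  1.93 -0.16  0.94  0.07]
```

```bash
python3 -m pendant '-0.04 -0.001 0 0.004 0 -0.12;-0.085 -0.002 0.01 0.007 0 -0.25;-0.125 -0.003 0.02 0.007 0 -0.38;-0.144 -0.003 0.027 0.007 0 -0.5;-0.144 -0.003 0.027 0.007 0 -0.6' 0.032
python3 -m pendant '0 0 0 0 0 0;0 0 0 0 0 0'
python3 -c "
from h import *
to(.5622,-.0128,.15,50)"
```

```text
clock: 11.25
tcp_pos: [0.5599, -0.0173, 0.2448]
orientation: [-1.074, -2.947, 0.012]
contact_force: [0.0, 0.2, 0.0]
grip_width: 0.0319
gripper_force: 0.0
clock: 11.45
tcp_pos: [0.5604, -0.0127, 0.2463]
orientation: [-1.076, -2.947, 0.007]
contact_force: [-0.2, -0.5, -0.3]
grip_width: 0.032
gripper_force: 0.0
at [ 0.5604 -0.0127  0.2463] rows: [-0.0017  0.0016  0.0963] [-0.0059 -0.0023 -0.0019]
```

```bash
python3 -m pendant '-0.001 0.001 0.03 -0.006 -0.002 0;-0.002 0.0015 0.06 -0.006 -0.002 0;-0.002 0.0015 0.085 -0.006 -0.002 0;-0.002 0.0015 0.096 -0.006 -0.002 0;-0.002 0.0015 0.096 -0.006 -0.002 0'
python3 -m pendant '0 0 0 0 0 0;0 0 0 0 0 0'
python3 - <<'E'
from h import *
to(.5622,-.0128,.100,50)
im,W=cloud("wrist"); cv2.imwrite("pics/w6.png",im)
E
```

```text
clock: 11.95
tcp_pos: [0.5621, -0.0129, 0.15]
orientation: [-1.073, -2.951, 0.001]
contact_force: [-0.7, 0.5, 0.6]
grip_width: 0.0321
gripper_force: 0.0
clock: 12.15
tcp_pos: [0.5639, -0.0134, 0.1527]
orientation: [1.073, 2.949, 0.003]
contact_force: [0.2, -0.3, 0.2]
grip_width: 0.0316
gripper_force: 0.0
at [ 0.5639 -0.0134  0.1527] rows: [ 0.0019 -0.0008  0.0527] [0.0029 0.0028 0.0001]
```

View pics/w6.png

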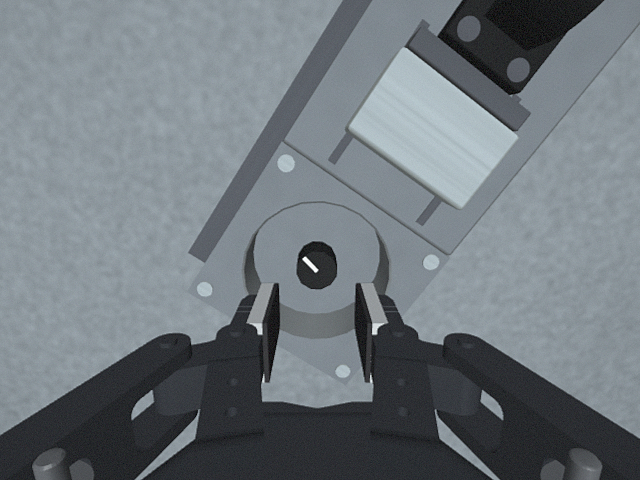

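The knob is at (316,264) with a white pointer, centred between the pads (u≈318). Descending into the well.

```bash
python3 -m pendant '0.001 -0.0005 0.01 0 0.002 0;0.001 -0.0005 0.022 0 0.002 0;0.001 -0.0005 0.034 0 0.002 0;0.001 -0.0005 0.044 0 0.002 0;0.001 -0.0005 0.05 0 0.002 0'
python3 -m pendant '0 0 0 0 0 0;0 0 0 0 0 0'
python3 -c "
from h import *
print(r.get_obs()['moment']);to(.5622,-.0128,.100,50)"
```

```text
clock: 12.7
tcp_pos: [0.5613, -0.0133, 0.0997]
orientation: [-1.073, -2.95, -0.001]
contact_force: [-0.3, -0.3, -0.4]
grip_width: 0.0319
gripper_force: 0.0
clock: 12.9
tcp_pos: [0.5621, -0.0134, 0.1012]
orientation: [-1.074, -2.952, -0.002]
contact_force: [0.5, 0.5, -0.5]
grip_width: 0.032
gripper_force: 0.0
[ 0.01393788 -0.01692584  0.00127458]
at [ 0.5621 -0.0134  0.1012] rows: [0.0003 0.0005 0.0012] [ 0.0009 -0.0009  0.0002]
```

```bash
python3 -m pendant '0 0 0 0 0 0;0 0 0 0 0 0;0 0 0 0 0 0;0 0 0 0 0 0;0 0 0 0 0 0' 0.015 60
cat > m.py <<'E'
from h import *
o=r.get_obs(); R=Rn.from_rotvec(o["orientation"]); y=R.as_matrix()[:,1]
print("moment",o["moment"].round(4),"F",o["contact_force"].round(1),"yaw",round(np.arctan2(y[1],y[0]),4),"j7",o["joints"][6].round(4))
E
python3 m.py
python3 -m pendant '0 0 0 0 0 0.02;0 0 0 0 0 0.04;0 0 0 0 0 0.06;0 0 0 0 0 0.08;0 0 0 0 0 0.1';python3 m.py
python3 -m pendant '0 0 0 0 0 0;0 0 0 0 0 0;0 0 0 0 0 0'; python3 m.py
python3 -m pendant '0 0 0 0 0 0.02;0 0 0 0 0 0.04;0 0 0 0 0 0.06;0 0 0 0 0 0.08;0 0 0 0 0 0.1';python3 m.py
python3 -m pendant '0 0 0 0 0 0;0 0 0 0 0 0;0 0 0 0 0 0'; python3 m.py
```

```text
clock: 13.4
tcp_pos: [0.5629, -0.0127, 0.102]
orientation: [1.073, 2.951, 0.004]
contact_force: [0.7, 2.8, 5.7]
grip_width: 0.0196
gripper_force: 59.0
moment [ 0.6869 -0.3     0.0217] F [0.7 2.8 5.7] yaw 0.8734 j7 1.0191
clock: 13.9
tcp_pos: [0.5629, -0.0127, 0.102]
orientation: [1.22, 2.894, 0.004]
contact_force: [1.8, 3.1, 5.6]
grip_width: 0.0196
gripper_force: 59.1
moment [ 0.6476 -0.3293  0.184 ] F [1.8 3.1 5.6] yaw 0.7732 j7 0.9425
clock: 14.2
tcp_pos: [0.5629, -0.0127, 0.102]
orientation: [1.219, 2.894, 0.004]
contact_force: [1.1, 3.0, 5.8]
grip_width: 0.0193
gripper_force: 59.1
moment [ 0.7086 -0.3283 -0.0037] F [1.1 3.  5.8] yaw 0.7736 j7 0.9428
clock: 14.7
tcp_pos: [0.5629, -0.0126, 0.102]
orientation: [1.363, 2.83, 0.004]
contact_force: [1.7, 3.0, 5.3]
grip_width: 0.0196
gripper_force: 59.1
moment [ 0.7449 -0.2985  0.1647] F [1.7 3.  5.3] yaw 0.6732 j7 0.8662
clock: 15.0
tcp_pos: [0.5629, -0.0126, 0.102]
orientation: [1.362, 2.83, 0.004]
contact_force: [1.6, 3.9, 5.8]
grip_width: 0.0195
gripper_force: 59.1
moment [ 0.7657 -0.3313  0.0515] F [1.6 3.9 5.8] yaw 0.6736 j7 0.8666
```

```bash
python3 -m pendant '0 0 0 0 0 0.06;0 0 0 0 0 0.12;0 0 0 0 0 0.18;0 0 0 0 0 0.24;0 0 0 0 0 0.3';python3 m.py
for i in 1 2 3 4; do python3 -m pendant '0 0 0 0 0 0.02' >/dev/null; python3 m.py; done
python3 - <<'E'
from h import *
a=[]
for i in range(10): grab_frame("top"); a.append(r.get_obs()["moment"][2])
print("rest",np.round(a,3),np.mean(a))
E
```

```text
clock: 15.5
tcp_pos: [0.5631, -0.0125, 0.102]
orientation: [1.772, 2.593, 0.005]
contact_force: [2.3, 4.3, 5.1]
grip_width: 0.0195
gripper_force: 59.0
moment [ 0.7803 -0.4843  0.1578] F [2.3 4.3 5.1] yaw 0.3716 j7 0.6367
moment [ 0.8446 -0.4339  0.1243] F [3.4 4.2 4.9] yaw 0.3523 j7 0.622
moment [ 0.8165 -0.4835  0.1992] F [3.  4.1 5.3] yaw 0.3333 j7 0.6075
moment [ 0.817  -0.5106  0.1724] F [3.5 3.8 4.8] yaw 0.3133 j7 0.5924
moment [ 0.8763 -0.5089  0.164 ] F [2.1 4.1 6.1] yaw 0.2934 j7 0.5772
rest [0.046 0.034 0.043 0.048 0.019 0.007 0.071 0.086 0.068 0.122] 0.054280417286546055
```

```bash
for i in 1 2 3 4 5 6 7 8; do python3 -m pendant '0 0 0 0 0 0.02' >/dev/null; python3 m.py | cut -c1-80| tee -a log.txt; done
python3 - <<'E'
from h import *
im,W=cloud("wrist"); cv2.imwrite("pics/w7.png",im)
E
```

```text
moment [ 0.8596 -0.4917  0.1496] F [3.5 3.9 4.3] yaw 0.2737 j7 0.5624
moment [ 0.9017 -0.5012  0.193 ] F [3.7 3.8 5.7] yaw 0.2532 j7 0.5467
moment [ 0.8306 -0.5556  0.1604] F [2.7 3.6 4.7] yaw 0.2332 j7 0.5315
moment [ 0.8644 -0.5712  0.1481] F [3.1 3.8 4.9] yaw 0.2132 j7 0.5163
moment [ 0.8356 -0.5319  0.1742] F [3.4 4.6 5.3] yaw 0.1933 j7 0.5012
moment [ 0.8717 -0.568   0.1393] F [2.3 4.  4.5] yaw 0.1732 j7 0.4859
moment [ 0.8661 -0.6083  0.2409] F [2.6 4.1 5.1] yaw 0.1532 j7 0.4708
moment [ 0.8569 -0.6356  0.2025] F [2.4 3.9 5. ] yaw 0.1332 j7 0.4555
```

View pics/w7.png

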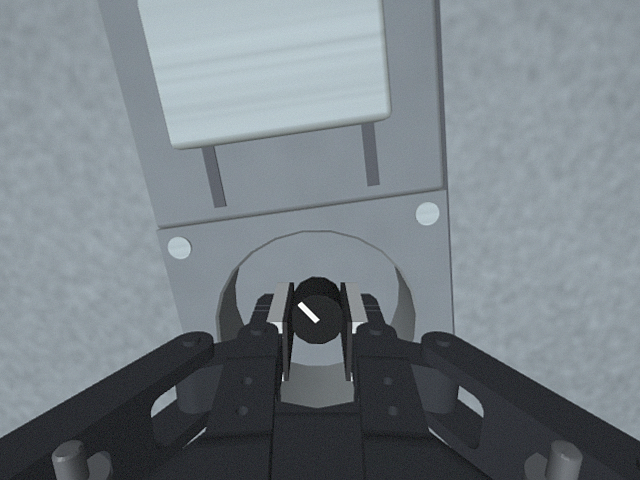

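The pads hold the knob and its pointer keeps the same angle relative to the tool, so nothing is slipping. Continuing in small steps.

```bash
for i in 1 2 3 4; do python3 -m pendant '0 0 0 0 0 0.01' >/dev/null; python3 m.py | cut -c1-80| tee -a log.txt; done
python3 - <<'E'
from h import *
a=[]
for i in range(10): grab_frame("top"); a.append(r.get_obs()["moment"][2])
print("rest",np.round(a,3),np.mean(a))
im,W=cloud("top")
ey=np.array([-np.sin(.2731),np.cos(.2731)])
f=lambda a:np.linalg.norm(a)
w=W[180:275,205:335].reshape(-1,3)
E
```

```text
moment [ 0.8833 -0.5745  0.15  ] F [2.4 3.9 5.6] yaw 0.1237 j7 0.4483
moment [ 0.9023 -0.6089  0.1727] F [2.1 4.4 5.5] yaw 0.1137 j7 0.4406
moment [ 0.892  -0.6581  0.1871] F [2.2 4.6 5.9] yaw 0.1036 j7 0.433
moment [ 0.9101 -0.618   0.1337] F [2.2 4.3 4.8] yaw 0.0936 j7 0.4254
rest [0.077 0.042 0.004 0.108 0.057 0.11  0.108 0.055 0.051 0.02 ] 0.06326121735933424
```

```bash
cat > rest.py <<'E'
from h import *
a=[]
for i in range(12): grab_frame("top"); a.append(r.get_obs()["moment"][2])
print("rest",np.mean(a).round(4),"+-",(np.std(a)/12**.5).round(4))
E
for i in 1 2 3 4; do python3 -m pendant '0 0 0 0 0 0.02' >/dev/null; python3 m.py | cut -c8-80| tee -a log.txt; done; python3 rest.py

```

```text
[ 0.8815 -0.6105  0.2147] F [3.7 4.5 5.1] yaw 0.0737 j7 0.4103
[ 0.8824 -0.6941  0.2006] F [3.7 4.1 4.3] yaw 0.0532 j7 0.3947
[ 0.8715 -0.6213  0.1349] F [2.7 4.2 5.9] yaw 0.0333 j7 0.3795
[ 0.8871 -0.6531  0.1955] F [4.1 4.5 5. ] yaw 0.0132 j7 0.3642
rest 0.065 +- 0.0075
```

```bash
for i in 1 2 3; do python3 -m pendant '0 0 0 0 0 0.02' >/dev/null; python3 m.py | cut -c8-80| tee -a log.txt; done; python3 rest.py

```

```text
[ 0.8786 -0.6356  0.1825] F [2.7 4.1 4. ] yaw -0.0063 j7 0.3494
[ 0.83   -0.6649  0.1952] F [3.5 5.6 4.8] yaw -0.0267 j7 0.3339
[ 0.8795 -0.6859  0.176 ] F [3.1 3.8 4.9] yaw -0.0467 j7 0.3186
rest 0.0464 +- 0.0071
```

```bash
for i in 1 2 3; do python3 -m pendant '0 0 0 0 0 0.02' >/dev/null; python3 m.py | cut -c8-80| tee -a log.txt; done; python3 rest.py

```

```text
[ 0.8809 -0.6918  0.1621] F [4.2 4.3 4.3] yaw -0.0663 j7 0.3038
[ 0.8405 -0.6836  0.2122] F [3.8 4.  5. ] yaw -0.0868 j7 0.2882
[ 0.8341 -0.7439  0.1942] F [3.3 4.2 4. ] yaw -0.1067 j7 0.2729
rest 0.0908 +- 0.005
```

```bash
python3 -m pendant '0 0 0 0 0 0.02' >/dev/null; python3 m.py | cut -c8-80| tee -a log.txt; python3 rest.py;  python3 -m pendant '0 0 0 0 0 0.02' >/dev/null; python3 m.py | cut -c8-80| tee -a log.txt; python3 rest.py

```

```text
[ 0.8951 -0.7484  0.2023] F [3.3 4.2 4.2] yaw -0.1262 j7 0.2581
rest 0.0899 +- 0.0075
[ 0.9707 -0.7322  0.1969] F [3.2 3.8 4.5] yaw -0.1461 j7 0.2429
rest 0.1016 +- 0.0073
```

```bash
python3 -m pendant '0 0 0 0 0 0.02' >/dev/null; python3 m.py | cut -c8-80| tee -a log.txt; python3 rest.py; python3 rest.py

```

```text
[ 0.8593 -0.7293  0.2531] F [4.1 4.7 4.5] yaw -0.1661 j7 0.2276
rest 0.1309 +- 0.0041
rest 0.1224 +- 0.0066
```

The excess torque at rest is about 0.065–0.07 N m, which is roughly 9–10 N. Releasing and rising.

```bash
python3 -m pendant '0 0 0 0 0 0;0 0 0 0 0 0;0 0 0 0 0 0;0 0 0 0 0 0;0 0 0 0 0 0' 0.032
python3 -m pendant '0 0 -0.015 0 0 0;0 0 -0.035 0 0 0;0 0 -0.06 0 0 0;0 0 -0.1 0 0 0;0 0 -0.14 0 0 0'
python3 -m pendant '0 0 0 0 0 0;0 0 0 0 0 0;0 0 0 0 0 0'
python3 - <<'E'
from h import *
im,W=cloud("wrist"); cv2.imwrite("pics/w8.png",im); np.save("w8.npy",W)
E
```

```text
clock: 24.2
tcp_pos: [0.5617, -0.0136, 0.1012]
orientation: [-2.398, -2.027, -0.0]
contact_force: [-0.6, -0.0, -0.8]
grip_width: 0.0321
gripper_force: 0.0
clock: 24.7
tcp_pos: [0.5615, -0.0139, 0.2433]
orientation: [-2.399, -2.027, -0.0]
contact_force: [0.5, -0.5, -0.1]
grip_width: 0.0323
gripper_force: 0.0
clock: 25.0
tcp_pos: [0.5613, -0.0133, 0.2409]
orientation: [-2.397, -2.027, -0.0]
contact_force: [-0.1, -0.7, 0.1]
grip_width: 0.032
gripper_force: 0.0
```

View pics/w8.png

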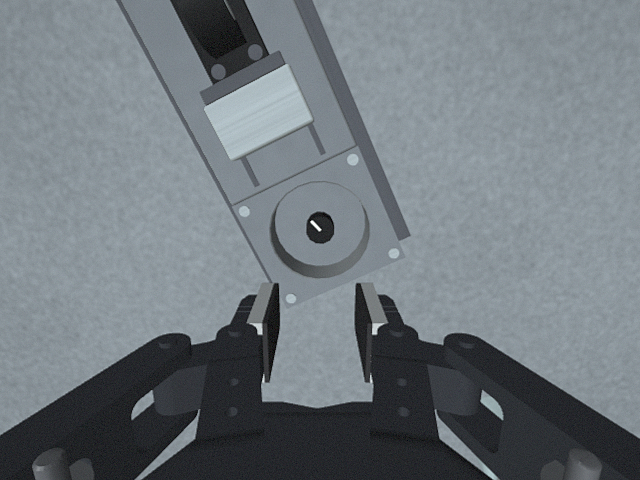

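The jaw pad now meets the housing at about (240,72). The knob pointer at (316,226) has kept its angle relative to the tool, so there was no slip and no spring-back. The robot is clear, so I'm handing in.

```bash
python3 -c "
from bench import r
print(r.hand_in())"
```

```text
the job is handed in; nothing more can be done
None
```

The housing stands flat and square between the jaws, squeezed at about 9–10 N as estimated from the knob torque, with the arm clear. The job was handed in at about 25 s and returned no verdict.

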